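# Latch the solvent corral gate

### The job

Take the red knob of the gravity latch on the solvent corral's gate, lift the bar, and swing the gate shut so that the bar passes over the keeper's front tooth and presses gently against the sprung pad; then let the bar down fully into the notch, so that the gate stays locked when you let go. Feel for the notch, do not ram the keeper or force the bar down, and leave the bottles and the vial box where they are.

Things in the scene. Friction and masses are not known exactly. Their poses are not given: they have to be found in the camera images.
- corral: Fixed white containment tray, 300 x 370 mm, with steel rails 119 mm high, on the bench. Origin: on the bench, 15 mm beyond the tray's middle; x points away from the robot, y to the left, z up (at yaw 0 as the world).
- gate_hinge (a point): Foot, on the bench, of the gate's vertical hinge axis: x -120, y +135 mm in the corral's frame. Axes as the corral. The shut gate runs from here along -y: a blue-framed clear panel 250 mm wide, 12 mm thick, from 25 to 125 mm above the bench, its mid-plane containing the hinge axis. About 0.45 kg; slightly stiff hinge (0.06 N m), it stays where left.
- gate (a joint): Gate angle (rad): 0 = parallel to the tray's front, growing as the free end swings out to the corral's -x. The strike being adjustable, the latched angle may be anywhere from -0.05 to 0.05; with the level bar merely against the outside of the front tooth it is 0.068 or more.
- latch (a joint): Angle (rad) of the steel latch bar about its pivot: 0 = level (resting on a stop; gravity returns it there), growing as its free end lifts, to a stop at 0.25. Lift it to 0.12 or more to clear tooth and ledge. Resting on the tooth it stays at about 0.09, on the ledge at about 0.10; seated it returns to 0. Mass 0.18 to 0.29 kg.
- latch_pivot (a point): The bar's pivot on the gate: 13 mm outside the gate's mid-plane (robot's side), 50 mm from the hinge axis, 115 mm above the bench; the pivot axis (its x) is square to the gate, y runs along the gate towards the hinge. The bar, 10 mm thick and 14 mm high, runs from here 255 mm along -y on the gate's outer face, past its free edge.
- latch_knob (a point): Grip point of the red knob: an upright round post 18 mm in diameter on top of the bar, 150 mm from the pivot, standing from 122 to 183 mm above the bench when the bar is level, clear above the gate. The point is on its axis, 47 mm above the bar's mid-line (162 mm above the bench). It tips with the bar; axes are the bar's (x square to the gate, y towards the pivot).
- latch_tip (a point): Centre of the bar's free end, 255 mm from the pivot, at the bar's mid-height. Axes as for latch_knob.
- keeper: Fixed dark steel bracket, 30 mm wide, at x -133, y -150 mm of the corral's frame, same axes; origin on the bench. On it a yellow strike sits in slotted holes: it may be set anywhere up to 12 mm either way along x. That setting is not measured, and it does not slip. The keeper must not be loaded beyond 35 N.
- notch_mid (a point): Notch floor centre for the strike's middle setting, 103 mm up. Along x from the robot: tooth 20 mm thick, top at 128 mm; notch 13.5 mm wide; rear ledge, top at 132 mm; wall to 174 mm. Beside the ledge a black pad (105-171 mm up, 0.6 N/mm, stroke 22 mm) springs out to 4 mm from the tooth: the lifted bar is over the notch when it holds the pad 6 to 9.5 mm back (5 to 8.5 N at the knob).
- bottle_a: Glass solvent bottle with a blue cap, 175 mm tall, 86 mm in diameter, standing in the tray behind the gate; leave it alone. Origin: centre of its underside, z up.
- bottle_b: Glass solvent bottle with a blue cap, 175 mm tall, 86 mm in diameter, standing in the tray behind the gate; leave it alone. Origin: centre of its underside, z up.
- bottle_c: Amber glass solvent bottle with a blue cap, 140 mm tall, 70 mm in diameter, standing in the tray behind the gate; leave it alone. Origin: centre of its underside, z up.
- vial_box: Open blue vial box with dividers, 90 x 120 x 35 mm, standing on the bench beside the corral; leave it alone. Origin: centre of its underside, z up.

How it is judged (in metres and radians):
On the way, in this order (a step that is already met when the one before it is completed fails the run):
1. the latch bar is lifted, the gate still open (value of joint latch above 0.09 rad and value of joint gate above 0.06 rad), for 0.1 s.
2. the gate is swung shut with the bar lifted, its end over the keeper (value of joint latch above 0.06 rad and value of joint gate below 0.058 rad), for 0.1 s.
At the end, for the whole second after the job is handed in: The bar lies down in the notch (latch angle below 0.025 rad) behind the front tooth, the gate is shut (angle between -0.07 and 0.058 rad), and both are at rest (value of joint latch below 0.025 rad and value of joint gate between -0.07 and 0.058 rad and not (velocity of joint gate above 0.03 rad/s or velocity of joint gate below -0.03 rad/s or velocity of joint latch above 0.05 rad/s or velocity of joint latch below -0.05 rad/s)); the robot touches nothing.
It fails at once if the keeper is loaded with more than 35 N (contact force between keeper and anything else above 35 N).
It fails at once if a bottle or the vial box is moved more than 20 mm (distance of any of bottle_a, bottle_b, bottle_c, vial_box from where it was at the start of the episode above 0.02 m).
It also fails if it takes over 54 s, if anything falls off the work surface, if the arm or the gripper's body presses on something with over 40 N, if the wrist force passes 120 N, or if a joint passes its speed limit or range.

### The arm

A 6-joint arm with a two-finger parallel gripper is mounted at the origin on the work surface. World frame = base frame: x ahead of the robot, y to its left, z up, the work surface at z = 0. Lengths are in mm, angles in degrees, forces in N, time in s.
With the tool pointing down it reaches from about 250 to 775 mm from the base axis. Payload 4 kg.
Tool frame: the origin (TCP) lies at the centre of the arm's flange, where the gripper is bolted on; the fingertips stand 199 mm ahead of it and the grasp point (between the pads) lies 180 mm ahead of it; z points along the fingers, y is the line along which they close (so a half turn about z gives the same grasp; the last joint's range is limited). The gripper opens to 94 mm and grips with 3 to 60 N. Pads are 16 mm wide; open, the fingers measure 119 mm over their backs; the gripper's body (75 mm by 177 mm) begins 78 mm behind the grasp point.
Start: joints at [60.384, 4.996, 78.535, -0, 96.463, -5.907], TCP at [221.153, 503.579, 404.706] pointing down, gripper open.
Joint ranges: [-177.83, 177.83], [-43.37, 116.18], [15.69, 146.23], [-61.86, 241.86], [9.47, 152.12], [-147.06, 147.06]. Speed limits (degrees/s): [159.86, 159.86, 180, 180, 180, 180].

### API

Orientations are given as [roll, pitch, yaw] about the fixed x, y, z axes, in that order (R = Rz(yaw) Ry(pitch) Rx(roll)).
In Python, from workcell import robot, camera, camera_params, order, models gives the robot as it stands. The module is installed in compiled form; this text tells all that it offers.
- The arm moves only by the tool play_rows, never from a script. Its argument "deltas" is a list of rows, each a list of 6 numbers: the shift along the tool's x, y, z in mm, then the turn, a rotation vector about the tool's x, y, z in degrees. A call has 1 to 20 rows; each row is the pose to reach, as a shift and turn from the pose commanded when the call began, along the tool's axes at that moment; what a row does not reach only later rows make up. A row lasts 1/8 s, in which the tool goes at most 62.5 mm and 10.7 degrees, less where a joint would pass 70% of its speed; a pose out of reach is approached as far as the arm can. A call with a gripper value outside its range is refused whole. "hand" is the opening, from 0 (shut) to 1 (fully open), set as the call begins (left out, the last holds). The fingers move at their own pace and stop on an object; "squeeze" is the grip in N (left out, the last holds). Time passes only in rows, so rows that repeat a pose let the fingers close. It gives the time, the measured TCP pose, the force, the opening and the grip force at its end, in the units of the state.
- robot.observe(): the state, without advancing time (a new reading comes with each control period).
- camera(name): name is "scene" or "side" or "wrist"; returns the picture (480x640x3 uint8, blue, green, red); there is no depth.
- camera_params(name): a dict with "intrinsics" (3x3 intrinsics, pixels), "D" ([k1, k2, p1, p2, k3] as OpenCV has them; the pictures are not rectified), "xyz" and "attitude" of the camera in the world; the wrist camera has in their place "T_tool_cam" (4x4, takes a point from camera to tool coordinates, whose origin is the TCP and whose axes are the flange's). Camera axes: x right, y up, looking along -z (the intrinsics and any distortion apply to the point x, -y, -z); pixel columns grow to the right and rows downward; lengths in mm; the calibration is good to about 2 mm. A picture is of the moment at which its call begins: read the wrist's pose just before it. camera_params takes no time and is no camera call.
- order.hand_in(): hands the job in; it is judged then, once.
Trained networks look in the newest picture that a camera, given by its name, has taken for a name from the list of things; names that differ only in an ending like _2 or _b are one class to them, and where a whole thing is asked for, a point or a joint stands for the part that bears it (a point fixed in the world has none). Each returns a list of dicts, best first, with "confidence" (0 to 1); they miss things now and then, are a little off and sometimes report something else, mostly with a low value. They report only what shows in the picture. A call takes as long as a camera call.
- models.recognise(thing, camera): "point" ([x, y, z] in mm, in world coordinates, good to about 4 mm: the middle of the surface that is visible of it).
- models.masks_of(thing, camera): "pixels" (480x640 bool, what is visible of it).
- models.pinpoint(thing, camera): "point" ([x, y, z] in mm, in world coordinates, good to about 4 mm: a listed point, or the origin of a listed thing).
The state is a dict: "time": time; "joint_pos": joint angles; "joint_velocities": joint speeds; "effort": joint torques, N m; "eef_pos": TCP position; "orientation": TCP orientation; "ft_force": force on the tool from outside, world axes, zero at the start; "torque": the same for the moment, N m; "width": finger opening in mm; "gripper_force": force on a finger pad.
Only numpy, scipy, OpenCV 4.12 (cv2) and the standard library are available. Lean on these libraries where they do the work, as an engineer would, in place of code of your own. Each camera call takes 0.05 s, during which the arm holds its last target. There are 200 camera calls.

## Working session

There is one attempt and no reset: what is moved stays moved. The work goes in short steps, Python scripts to look and compute and a tool call to move; the robot and the scene stay as the last step left them, time stands still between calls to the robot, and variables do not carry over. Pictures are saved under pics/ and viewed, at most 10 in all, crops included, and the job is handed in when it is done.

Besides the shell and the picture viewer there is one more tool, called as name([rows], argument=value, ...), one row to a line, values as JSON. play_rows: Moves the arm, as the interface text tells. Its arguments: {"type":"object","properties":{"deltas":{"type":"array","items":{"type":"array","items":{"type":"number"}}},"hand":{"type":"number"},"squeeze":{"type":"number"}},"required":["deltas"]}

```bash
mkdir -p pics; python3 - <<'E'
from workcell import robot,camera,camera_params,models
import cv2
s=robot.observe()
print({k:s[k] for k in('time','eef_pos','orientation','ft_force','width')})
for c in('scene','side','wrist'):
    cv2.imwrite(f'pics/{c}0.png',camera(c))
    for t in('corral','gate_hinge','latch_pivot','latch_knob','latch_tip','keeper','notch_mid'):
        r=models.pinpoint(t,c)
        print(c,t,[([round(float(v)) for v in q['point']],round(q['confidence'],2)) for q in r[:2]])
E
```

```text
{'time': 0.0, 'eef_pos': array([221.0921756 , 503.48014279, 403.507221  ]), 'orientation': array([-1.79873318e+02, -1.17662219e-02,  1.56292729e+02]), 'ft_force': array([ 0.10294009, -0.36764318, -0.43832236]), 'width': 94.05979421527924}
scene corral [([544, 211, 0], 0.46)]
scene gate_hinge [([545, 211, -1], 0.79)]
scene latch_pivot [([514, 166, 112], 0.67)]
scene latch_knob [([488, 19, 167], 0.61)]
scene latch_tip [([466, -88, 113], 0.89)]
scene keeper [([560, -76, -2], 0.8)]
scene notch_mid [([556, -73, 106], 0.56)]
side corral [([671, 90, 3], 0.58), ([516, 163, 117], 0.47)]
side gate_hinge [([541, 210, 0], 0.72)]
side latch_pivot [([521, 165, 119], 0.94)]
side latch_knob [([487, 18, 164], 0.94), ([674, 92, -1], 0.37)]
side latch_tip [([464, -82, 114], 0.59)]
side keeper [([560, -73, -3], 0.77)]
side notch_mid [([562, -72, 102], 0.82)]
wrist corral []
wrist gate_hinge []
wrist latch_pivot []
wrist latch_knob []
wrist latch_tip []
wrist keeper []
wrist notch_mid []
```

View pics/scene0.png

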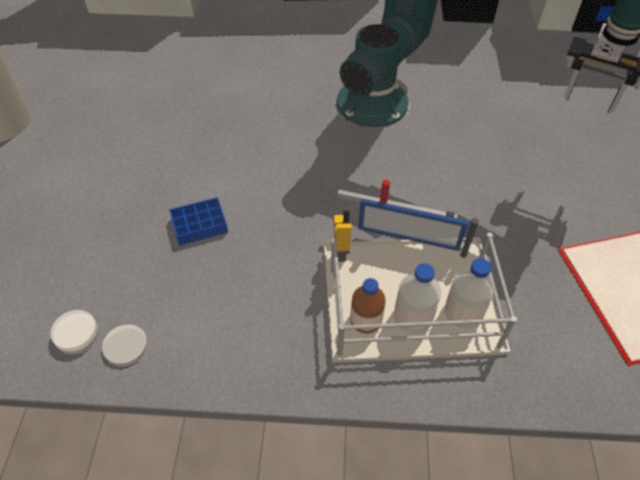

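View pics/side0.png

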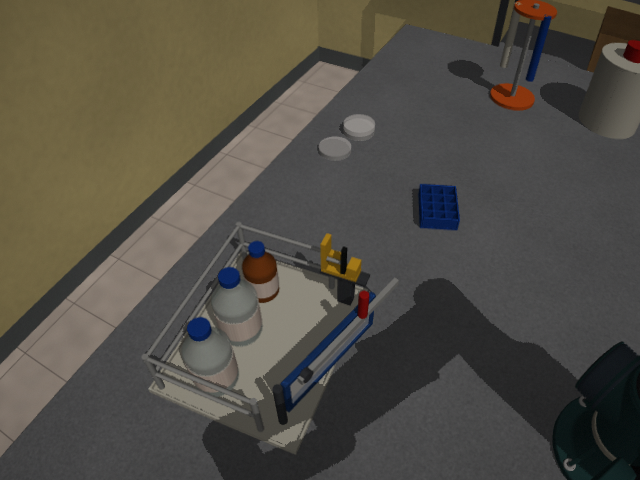

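```bash
cat > h.py <<'E'
import numpy as np, json
from scipy.spatial.transform import Rotation as Rn
def mk(p,R): T=np.eye(4);T[:3,:3]=R;T[:3,3]=p;return T
def load(): return np.array(json.load(open('cmd.json')))
def save(T): json.dump(np.array(T).tolist(),open('cmd.json','w'))
def row(T0,T):
    D=np.linalg.inv(T0)@T
    return np.r_[D[:3,3].round(1),np.degrees(Rn.from_matrix(D[:3,:3]).as_rotvec()).round(2)]
def app(T0,r): return T0@mk(r[:3],Rn.from_rotvec(r[3:],degrees=True).as_matrix())
def down(p,yaw): return mk(p,Rn.from_euler('xyz',[180,0,yaw],degrees=True).as_matrix())
def rows(Ts,commit=True):
    T0=load(); rs=[row(T0,T) for T in Ts]
    print('['+','.join('['+','.join(f'{v:g}' for v in r+0.)+']' for r in rs)+']')
    if commit: save(app(T0,rs[-1]))
E
python3 - <<'E'
from h import *
from workcell import camera_params
save(down([221.153,503.579,404.706],156.292))
rows([down([487.5,18.5,425],78.1)])
print(camera_params('wrist')['T_tool_cam'].round(2) if hasattr(camera_params('wrist')['T_tool_cam'],'round') else camera_params('wrist')['T_tool_cam'])
E
```

```text
[[-438.9,-337,-20.3,0,0,78.19]]
[[-0.    0.96  0.27 80.02]
 [ 1.    0.   -0.    0.29]
 [-0.    0.27 -0.96 20.  ]
 [ 0.    0.    0.    1.  ]]
```

play_rows([
  [-60,-46,-3,0,0,10.6],
  [-120,-92,-6,0,0,21.2],
  [-165,-127,-8,0,0,31],
  [-210,-162,-10,0,0,40],
  [-255,-196,-12,0,0,48],
  [-300,-230,-14,0,0,56],
  [-345,-265,-16,0,0,63],
  [-390,-300,-18,0,0,70],
  [-420,-322,-20,0,0,75],
  [-438.9,-337,-20.3,0,0,78.19],
  [-438.9,-337,-20.3,0,0,78.19],
  [-438.9,-337,-20.3,0,0,78.19],
  [-438.9,-337,-20.3,0,0,78.19],
], hand=0.5)

```text
time: 2.82
eef_pos: [487.1, 19.5, 425.1]
orientation: [180.0, -0.0, 78.2]
ft_force: [-0.0, -0.9, -0.1]
width: 47.2
gripper_force: 0.0
```

```bash
python3 - <<'E'
from workcell import robot,camera,camera_params,models
import cv2
s=robot.observe()
print({k:s[k] for k in('time','eef_pos','orientation','ft_force','width')})
for c in('wrist','scene','side'):
    cv2.imwrite(f'pics/{c}1.png',camera(c))
    for t in('latch_pivot','latch_knob','latch_tip')+(('keeper','notch_mid') if c=='wrist' else ()):
        r=models.pinpoint(t,c)
        print(c,t,[([round(float(v),1) for v in q['point']],round(q['confidence'],2)) for q in r[:2]])
E
```

```text
{'time': 2.825, 'eef_pos': array([487.07185646,  19.49197848, 425.1375053 ]), 'orientation': array([ 1.79991457e+02, -2.15650773e-02,  7.82127348e+01]), 'ft_force': array([-0.03770221, -0.94955561, -0.06940116]), 'width': 47.211027080008186}
wrist latch_pivot [([519.3, 164.9, 116.0], 0.56)]
wrist latch_knob [([486.2, 17.5, 162.2], 0.77)]
wrist latch_tip [([464.4, -83.8, 121.2], 0.69)]
wrist keeper [([557.7, -74.8, -1.0], 0.86)]
wrist notch_mid [([560.6, -69.7, 104.7], 0.75)]
scene latch_pivot [([515.9, 168.4, 113.5], 0.88)]
scene latch_knob [([488.2, 17.2, 163.5], 0.88)]
scene latch_tip [([463.8, -86.8, 115.1], 0.55)]
side latch_pivot [([520.0, 162.4, 114.0], 0.86)]
side latch_knob [([488.1, 21.5, 163.6], 0.7)]
side latch_tip [([466.8, -80.5, 117.0], 0.57)]
```

View pics/wrist1.png

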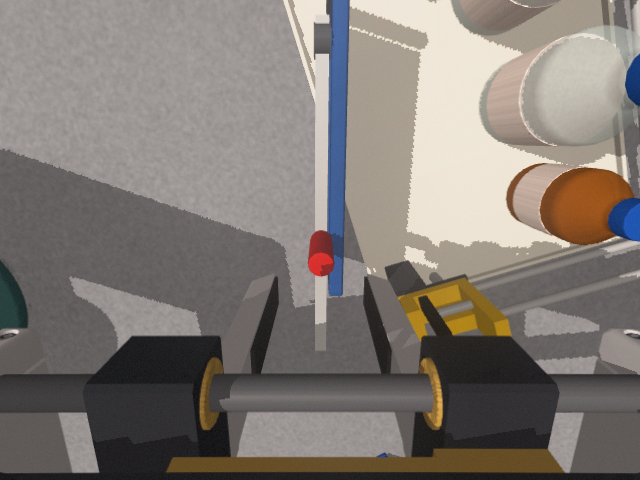

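```bash
python3 - <<'E'
from h import *
rows([down([487.6,18.2,342],78.2)])
E
```

```text
[[-0.3,0.2,83,0,0,-0.1]]
```

play_rows([
  [0,0,20,0,0,0],
  [-0.3,0.2,40,0,0,-0.1],
  [-0.3,0.2,55,0,0,-0.1],
  [-0.3,0.2,68,0,0,-0.1],
  [-0.3,0.2,78,0,0,-0.1],
  [-0.3,0.2,83,0,0,-0.1],
  [-0.3,0.2,83,0,0,-0.1],
  [-0.3,0.2,83,0,0,-0.1],
])

```text
time: 4.53
eef_pos: [487.8, 18.2, 342.6]
orientation: [179.9, -0.0, 78.2]
ft_force: [-0.5, -0.3, -0.1]
width: 46.6
gripper_force: 0.0
```

play_rows([
  [0,0,0,0,0,0],
  [0,0,0,0,0,0],
  [0,0,0,0,0,0],
  [0,0,0,0,0,0],
  [0,0,0,0,0,0],
  [0,0,0,0,0,0],
], hand=0, squeeze=20)

```text
time: 5.28
eef_pos: [487.6, 18.2, 342.1]
orientation: [180.0, -0.0, 78.2]
ft_force: [-0.6, -0.5, 0.3]
width: 17.6
gripper_force: 20.0
```

```bash
cat >> h.py <<'E'
H=np.array([541.2,211.3,0]); A0=-101.8; YAW=6.1   # deg
PHI0=YAW-90-A0
d0=np.array([np.cos(np.radians(A0)),np.sin(np.radians(A0)),0]); n0=np.array([d0[1],-d0[0],0])
P0=H+50*d0+13*n0+[0,0,115]
def about(p,rv):
    R=Rn.from_rotvec(rv).as_matrix(); return mk(np.array(p)-R@p,R)
T0G=down([487.6,18.2,342],78.2)
def pose(phi,th):  # phi deg, th rad
    return about(H,[0,0,np.radians(PHI0-phi)])@about(P0,np.cross(d0,[0,0,1])*th)@T0G
E
python3 - <<'E'
from h import *
print(PHI0,n0)
rows([pose(PHI0,t) for t in np.r_[np.linspace(.02,.15,8),.15,.15]])
E
```

```text
17.89999999999999 [-0.97886739  0.20449605  0.        ]
[[4.5,0,-2.9,0,-1.15,0],[8.8,0,-5.6,0,-2.21,0],[13.2,0,-8.2,0,-3.27,0],[17.6,0,-10.7,0,-4.34,0],[22,0,-13.1,0,-5.4,0],[26.5,0,-15.4,0,-6.47,0],[31,0,-17.7,0,-7.53,0],[35.6,0,-19.9,0,-8.59,0],[35.6,0,-19.9,0,-8.59,0],[35.6,0,-19.9,0,-8.59,0]]
```

play_rows([
  [4.5,0,-2.9,0,-1.15,0],
  [8.8,0,-5.6,0,-2.21,0],
  [13.2,0,-8.2,0,-3.27,0],
  [17.6,0,-10.7,0,-4.34,0],
  [22,0,-13.1,0,-5.4,0],
  [26.5,0,-15.4,0,-6.47,0],
  [31,0,-17.7,0,-7.53,0],
  [35.6,0,-19.9,0,-8.59,0],
  [35.6,0,-19.9,0,-8.59,0],
  [35.6,0,-19.9,0,-8.59,0],
])

```text
time: 6.52
eef_pos: [495.0, 53.0, 361.9]
orientation: [180.0, 8.6, 78.2]
ft_force: [-0.8, -1.1, -0.7]
width: 17.7
gripper_force: 20.0
```

```bash
python3 - <<'E'
from workcell import robot,camera,models
import cv2
from h import *
s=robot.observe();print(s['time'],s['ft_force'],s['torque'])
cv2.imwrite('pics/side2.png',camera('side')[200:440,220:460])
cv2.imwrite('pics/wrist2.png',camera('wrist'))
for c in('side','wrist'):
  for t in('latch_tip','latch_knob'):
    r=models.pinpoint(t,c); print(c,t,[(np.round(q['point'],1),round(q['confidence'],2)) for q in r[:2]])
print(load()[:3,3])
# swing to just before the tooth
rows([pose(p,.15) for p in np.linspace(17.9,6,14)[1:]]+[pose(6,.15)]*2,commit=False)
E
```

```text
6.525 [-0.80395888 -1.05580885 -0.72591893] [-0.20550127  0.14111182 -0.04870182]
side latch_tip []
side latch_knob [(array([491.1,  28.1, 184.9]), 0.78)]
wrist latch_tip [(array([464.9, -82.7, 156.3]), 0.76)]
wrist latch_knob [(array([490.7,  27.6, 182.6]), 0.92)]
[494.92588632  53.06177552 361.906     ]
[[-0.2,2.6,0.1,-0.14,0,-0.9],[-0.3,5.2,0.1,-0.27,0,-1.81],[-0.4,7.8,0.1,-0.41,0,-2.71],[-0.5,10.5,0.1,-0.55,0,-3.62],[-0.5,13.1,0.1,-0.68,0,-4.52],[-0.5,15.8,0.1,-0.82,0,-5.43],[-0.4,18.4,0.1,-0.96,0,-6.33],[-0.3,21,0.1,-1.09,0,-7.24],[-0.2,23.6,0.1,-1.23,0,-8.14],[0,26.3,0,-1.37,0,-9.05],[0.2,28.9,0,-1.5,0,-9.95],[0.5,31.5,0,-1.64,0,-10.86],[0.8,34.1,-0.1,-1.78,0,-11.76],[0.8,34.1,-0.1,-1.78,0,-11.76],[0.8,34.1,-0.1,-1.78,0,-11.76]]
```

View pics/wrist2.png

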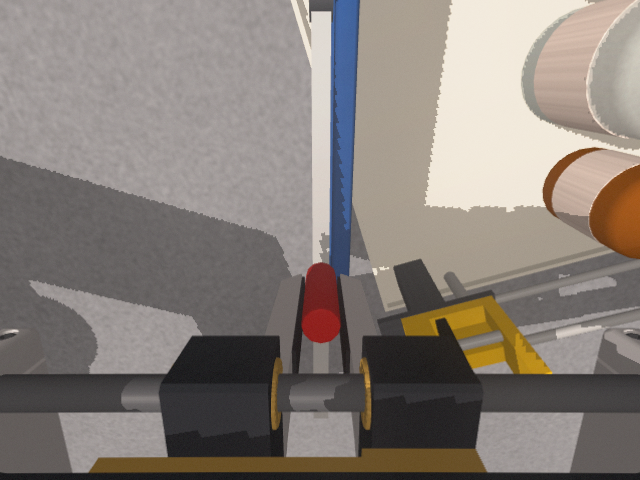

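play_rows([
  [-0.2,2.6,0.1,-0.14,0,-0.9],
  [-0.3,5.2,0.1,-0.27,0,-1.81],
  [-0.4,7.8,0.1,-0.41,0,-2.71],
  [-0.5,10.5,0.1,-0.55,0,-3.62],
  [-0.5,13.1,0.1,-0.68,0,-4.52],
  [-0.5,15.8,0.1,-0.82,0,-5.43],
  [-0.4,18.4,0.1,-0.96,0,-6.33],
  [-0.3,21,0.1,-1.09,0,-7.24],
  [-0.2,23.6,0.1,-1.23,0,-8.14],
  [0,26.3,0,-1.37,0,-9.05],
  [0.2,28.9,0,-1.5,0,-9.95],
  [0.5,31.5,0,-1.64,0,-10.86],
  [0.8,34.1,-0.1,-1.78,0,-11.76],
  [0.8,34.1,-0.1,-1.78,0,-11.76],
  [0.8,34.1,-0.1,-1.78,0,-11.76],
])

```text
time: 8.7
eef_pos: [528.5, 46.8, 361.9]
orientation: [180.0, 8.6, 90.1]
ft_force: [0.8, -2.3, -0.7]
width: 17.2
gripper_force: 20.0
```

```bash
cat >> h.py <<'E'
def feel(k=6):
    from workcell import robot
    import time
    s=robot.observe(); T=mk(s['eef_pos'],Rn.from_euler('xyz',s['orientation'],degrees=True).as_matrix())
    g=T@[0,0,180,1]; f=s['ft_force']; c=load()
    print('t',round(s['time'],2),'F world',np.round(f,2),'F tool',np.round(T[:3,:3].T@f,2),'M tool',np.round(T[:3,:3].T@s['torque'],3),'cmd-meas tool',np.round(c[:3,:3].T@(c[:3,3]-s['eef_pos']),2),'w',round(s['width'],1))
    v=(g[:3]-H)[:2]; r=np.hypot(*v); al=np.degrees(np.arctan2(v[1],v[0]))+np.degrees(np.arcsin(13/r))
    print('phi meas deg',round(YAW-90-al,2),'r',round(r,1),'z',round(g[2],1))
E
python3 - <<'E'
from h import *
T=pose(6,.15); T0=load(); save(app(T0,row(T0,T)))
feel()
from workcell import camera,models
import cv2
cv2.imwrite('pics/wrist3.png',camera('wrist'))
r=models.pinpoint('notch_mid','wrist'); print([(np.round(q['point'],1),round(q['confidence'],2)) for q in r[:2]])
rows([pose(p,.15) for p in np.linspace(6,4,7)[1:]]+[pose(4,.15)]*2,commit=False)
E
```

```text
t 8.7 F world [ 0.83 -2.25 -0.74] F tool [-2.12  0.83  1.07] M tool [ 0.048 -0.317  0.016] cmd-meas tool [ 0.04 -0.07  0.02] w 17.2
phi meas deg 5.96 r 191.8 z 183.9
[]
[[0,1,0,-0.05,0,-0.33],[-0.1,2,0,-0.1,0,-0.66],[-0.2,2.9,0,-0.15,0,-0.99],[-0.2,3.9,0.1,-0.2,0,-1.32],[-0.3,4.8,0.1,-0.25,0,-1.65],[-0.3,5.8,0.1,-0.3,0,-1.98],[-0.3,5.8,0.1,-0.3,0,-1.98],[-0.3,5.8,0.1,-0.3,0,-1.98]]
```

View pics/wrist3.png

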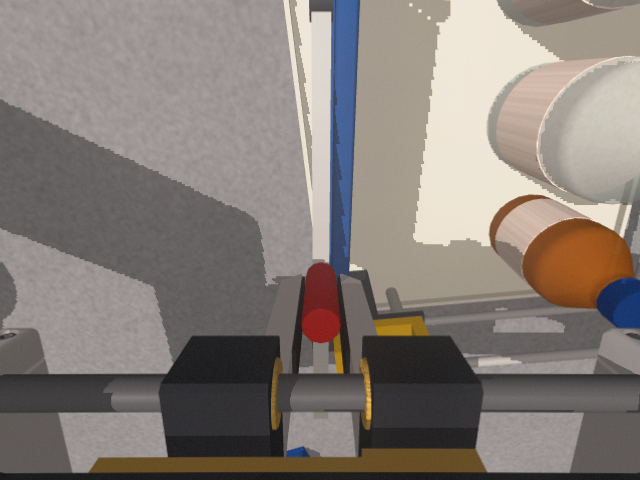

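play_rows([
  [0,1,0,-0.05,0,-0.33],
  [-0.1,2,0,-0.1,0,-0.66],
  [-0.2,2.9,0,-0.15,0,-0.99],
  [-0.2,3.9,0.1,-0.2,0,-1.32],
  [-0.3,4.8,0.1,-0.25,0,-1.65],
  [-0.3,5.8,0.1,-0.3,0,-1.98],
  [-0.3,5.8,0.1,-0.3,0,-1.98],
  [-0.3,5.8,0.1,-0.3,0,-1.98],
])

```text
time: 9.8
eef_pos: [534.4, 46.6, 361.9]
orientation: [180.0, 8.6, 92.1]
ft_force: [-0.1, -3.8, -0.9]
width: 17.4
gripper_force: 20.0
```

```bash
python3 - <<'E'
from h import *
T=pose(4,.15); T0=load(); save(app(T0,row(T0,T)))
feel()
rows([pose(p,.15) for p in np.linspace(4,3,5)[1:]]+[pose(3,.15)]*2,commit=False)
E
```

```text
t 9.8 F world [-0.13 -3.82 -0.91] F tool [-3.64 -0.27  1.47] M tool [ 0.107 -0.454 -0.006] cmd-meas tool [ 0.04 -0.09  0.07] w 17.4
phi meas deg 3.93 r 191.7 z 183.9
[[-0.1,0.7,0,-0.03,0,-0.25],[-0.1,1.4,0,-0.07,0,-0.5],[-0.2,2.1,0,-0.11,0,-0.74],[-0.2,2.9,0,-0.15,0,-0.99],[-0.2,2.9,0,-0.15,0,-0.99],[-0.2,2.9,0,-0.15,0,-0.99]]
```

play_rows([
  [-0.1,0.7,0,-0.03,0,-0.25],
  [-0.1,1.4,0,-0.07,0,-0.5],
  [-0.2,2.1,0,-0.11,0,-0.74],
  [-0.2,2.9,0,-0.15,0,-0.99],
  [-0.2,2.9,0,-0.15,0,-0.99],
  [-0.2,2.9,0,-0.15,0,-0.99],
])

```text
time: 10.55
eef_pos: [537.3, 46.4, 361.9]
orientation: [180.0, 8.6, 93.1]
ft_force: [0.1, -2.9, -1.4]
width: 17.5
gripper_force: 20.0
```

```bash
python3 - <<'E'
from h import *
T=pose(3,.15); T0=load(); save(app(T0,row(T0,T)))
feel()
rows([pose(p,.15) for p in np.linspace(3,2,5)[1:]]+[pose(2,.15)]*2,commit=False)
E
```

```text
t 10.55 F world [ 0.09 -2.88 -1.38] F tool [-2.65 -0.06  1.8 ] M tool [ 0.113 -0.583  0.018] cmd-meas tool [ 0.07 -0.07  0.03] w 17.5
phi meas deg 2.93 r 191.8 z 183.9
[[-0.1,0.7,0,-0.03,0,-0.25],[-0.1,1.4,0,-0.07,0,-0.5],[-0.2,2.1,0,-0.11,0,-0.74],[-0.2,2.8,0,-0.14,0,-0.99],[-0.2,2.8,0,-0.14,0,-0.99],[-0.2,2.8,0,-0.14,0,-0.99]]
```

play_rows([
  [-0.1,0.7,0,-0.03,0,-0.25],
  [-0.1,1.4,0,-0.07,0,-0.5],
  [-0.2,2.1,0,-0.11,0,-0.74],
  [-0.2,2.8,0,-0.14,0,-0.99],
  [-0.2,2.8,0,-0.14,0,-0.99],
  [-0.2,2.8,0,-0.14,0,-0.99],
])

```text
time: 11.3
eef_pos: [540.1, 46.4, 361.9]
orientation: [180.0, 8.6, 94.1]
ft_force: [-1.2, -3.6, 0.9]
width: 17.3
gripper_force: 20.0
```

```bash
python3 - <<'E'
from h import *
T=pose(2,.15); T0=load(); save(app(T0,row(T0,T)))
feel()
rows([pose(p,.15) for p in np.linspace(2,1,5)[1:]]+[pose(1,.15)]*2,commit=False)
E
```

```text
t 11.3 F world [-1.2  -3.55  0.89] F tool [-3.55 -1.45 -0.36] M tool [ 0.03  -0.671 -0.015] cmd-meas tool [ 0.06 -0.07  0.04] w 17.3
phi meas deg 1.96 r 191.7 z 184.0
[[-0.1,0.7,0,-0.04,0,-0.25],[-0.1,1.5,0,-0.08,0,-0.49],[-0.2,2.2,0.1,-0.12,0,-0.74],[-0.2,2.9,0.1,-0.15,0,-0.99],[-0.2,2.9,0.1,-0.15,0,-0.99],[-0.2,2.9,0.1,-0.15,0,-0.99]]
```

play_rows([
  [-0.1,0.7,0,-0.04,0,-0.25],
  [-0.1,1.5,0,-0.08,0,-0.49],
  [-0.2,2.2,0.1,-0.12,0,-0.74],
  [-0.2,2.9,0.1,-0.15,0,-0.99],
  [-0.2,2.9,0.1,-0.15,0,-0.99],
  [-0.2,2.9,0.1,-0.15,0,-0.99],
])

```text
time: 12.05
eef_pos: [543.0, 46.4, 361.9]
orientation: [180.0, 8.6, 95.1]
ft_force: [0.3, -4.5, 1.0]
width: 17.7
gripper_force: 20.0
```

```bash
python3 - <<'E'
from h import *
T=pose(1,.15); T0=load(); save(app(T0,row(T0,T)))
feel()
rows([pose(p,.15) for p in np.linspace(1,0,5)[1:]]+[pose(0,.15)]*2,commit=False)
from workcell import camera
import cv2
im=camera('side')
cv2.imwrite('pics/side4.png',cv2.resize(im[220:340,260:420],(800,600),interpolation=cv2.INTER_CUBIC))
E
```

```text
t 12.05 F world [ 0.27 -4.46  0.97] F tool [-4.57 -0.13 -0.29] M tool [ 0.141 -0.747 -0.036] cmd-meas tool [ 0.07 -0.08  0.05] w 17.7
phi meas deg 0.95 r 191.8 z 183.9
[[-0.1,0.7,0,-0.04,0,-0.25],[-0.1,1.4,0,-0.08,0,-0.49],[-0.2,2.1,0,-0.12,0,-0.74],[-0.2,2.9,0,-0.15,0,-0.99],[-0.2,2.9,0,-0.15,0,-0.99],[-0.2,2.9,0,-0.15,0,-0.99]]
```

View pics/side4.png

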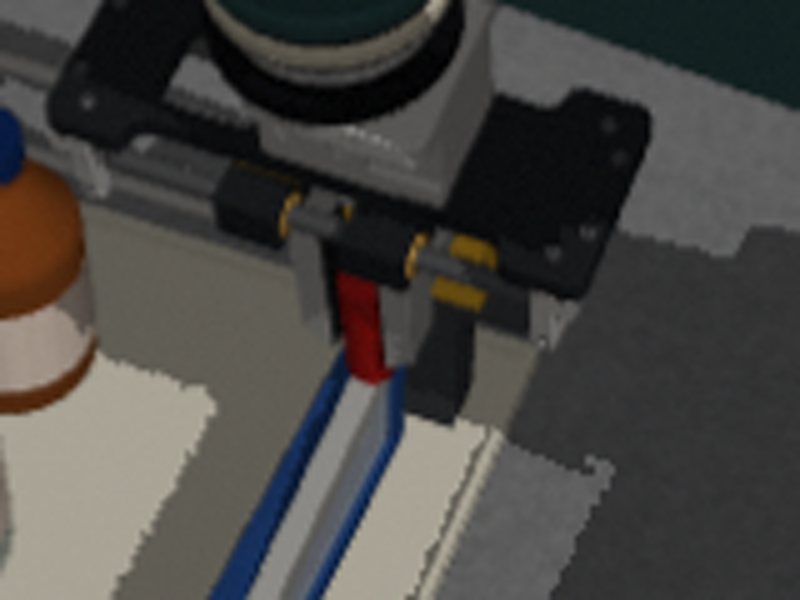

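play_rows([
  [-0.4,0.7,0,-0.04,0,-0.25],
  [-0.7,1.4,0,-0.08,0,-0.49],
  [-1,2.1,0,-0.12,0,-0.74],
  [-1.2,2.9,0,-0.15,0,-0.99],
  [-1.2,2.9,0,-0.15,0,-0.99],
  [-1.2,2.9,0,-0.15,0,-0.99],
])

```text
time: 12.85
eef_pos: [545.9, 45.9, 361.7]
orientation: [-180.0, 8.5, 96.1]
ft_force: [-0.7, 0.7, -1.4]
width: 17.6
gripper_force: 20.0
```

```bash
cat >> h.py <<'E'
SH=mk([-1,0,0],np.eye(3))
def pz(p,t): return pose(p,t)@SH
def commit(T): T0=load(); save(app(T0,row(T0,T)))
E
python3 - <<'E'
from h import *
commit(pz(0,.15))
feel()
rows([pz(p,.15) for p in np.linspace(0,-1,5)[1:]]+[pz(-1,.15)]*2,commit=False)
E
```

```text
t 12.85 F world [-0.69  0.71 -1.35] F tool [ 0.97 -0.61  1.22] M tool [-0.039  0.2    0.006] cmd-meas tool [-0.47 -0.05 -0.24] w 17.6
phi meas deg -0.02 r 192.0 z 183.7
[[-0.1,0.7,0,-0.04,0,-0.24],[-0.1,1.4,0,-0.08,0,-0.49],[-0.2,2.1,0,-0.12,0,-0.74],[-0.2,2.9,0,-0.15,0,-0.99],[-0.2,2.9,0,-0.15,0,-0.99],[-0.2,2.9,0,-0.15,0,-0.99]]
```

play_rows([
  [-0.1,0.7,0,-0.04,0,-0.24],
  [-0.1,1.4,0,-0.08,0,-0.49],
  [-0.2,2.1,0,-0.12,0,-0.74],
  [-0.2,2.9,0,-0.15,0,-0.99],
  [-0.2,2.9,0,-0.15,0,-0.99],
  [-0.2,2.9,0,-0.15,0,-0.99],
])

```text
time: 13.6
eef_pos: [548.5, 45.9, 361.5]
orientation: [-179.9, 8.5, 97.1]
ft_force: [-3.8, 3.4, -3.5]
width: 17.5
gripper_force: 20.0
```

```bash
python3 - <<'E'
from h import *
commit(pz(-1,.15))
feel()
rows([pz(p,.15) for p in np.linspace(-1,-2,5)[1:]]+[pz(-2,.15)]*2,commit=False)
E
```

```text
t 13.6 F world [-3.81  3.4  -3.53] F tool [ 4.33 -3.35  2.93] M tool [0.48  0.936 0.019] cmd-meas tool [-0.41  0.25 -0.44] w 17.5
phi meas deg -0.86 r 192.1 z 183.5
[[-0.1,0.7,0,-0.04,0,-0.24],[-0.1,1.4,0,-0.08,0,-0.49],[-0.2,2.1,0,-0.11,0,-0.74],[-0.2,2.9,0.1,-0.15,0,-0.98],[-0.2,2.9,0.1,-0.15,0,-0.98],[-0.2,2.9,0.1,-0.15,0,-0.98]]
```

```bash
sed -i 's/SH=mk(\[-1,/SH=mk([-0.5,/' h.py; python3 - <<'E'
from h import *
rows([pz(p,.15) for p in np.linspace(-1,-1.75,4)[1:]]+[pz(-1.75,.15)]*3)
E
```

```text
[[0.4,0.7,0,-0.04,0,-0.24],[0.4,1.4,0,-0.08,0,-0.49],[0.3,2.1,0,-0.11,0,-0.74],[0.3,2.1,0,-0.11,0,-0.74],[0.3,2.1,0,-0.11,0,-0.74],[0.3,2.1,0,-0.11,0,-0.74]]
```

play_rows([
  [0.4,0.7,0,-0.04,0,-0.24],
  [0.4,1.4,0,-0.08,0,-0.49],
  [0.3,2.1,0,-0.11,0,-0.74],
  [0.3,2.1,0,-0.11,0,-0.74],
  [0.3,2.1,0,-0.11,0,-0.74],
  [0.3,2.1,0,-0.11,0,-0.74],
])

```text
time: 14.35
eef_pos: [550.4, 46.2, 361.5]
orientation: [-179.9, 8.6, 97.9]
ft_force: [-4.9, 2.8, -3.3]
width: 17.7
gripper_force: 20.0
```

```bash
python3 - <<'E'
from h import *
feel()
E
```

```text
t 14.35 F world [-4.87  2.82 -3.3 ] F tool [ 3.91 -4.43  2.76] M tool [0.856 0.868 0.059] cmd-meas tool [-0.16  0.42 -0.43] w 17.7
phi meas deg -1.49 r 192.1 z 183.5
```

play_rows([
  [0.2,0.6,0,-0.03,0,-0.2],
  [0.2,1.3,0,-0.06,0,-0.45],
  [0.2,1.3,0,-0.06,0,-0.45],
  [0.2,1.3,0,-0.06,0,-0.45],
  [0.2,1.3,0,-0.06,0,-0.45],
])

```text
time: 14.98
eef_pos: [551.4, 46.4, 361.6]
orientation: [-179.8, 8.6, 98.3]
ft_force: [-7.3, 2.2, -1.7]
width: 17.8
gripper_force: 20.0
```

```bash
python3 - <<'E'
from h import *
save(app(load(),np.array([0.2,1.3,0,-.06,0,-.45])))
feel()
from workcell import robot,camera
F=[]
for i in range(6):
    s=robot.observe();F.append(np.r_[s['ft_force'],s['torque']]); 
    im=camera('wrist')
F=np.array(F); R=load()[:3,:3]
print((F[:,:3]@R).round(2),(F[:,3:]@R).mean(0).round(3))
E
```

```text
t 14.97 F world [-7.25  2.19 -1.68] F tool [ 3.43 -6.86  1.21] M tool [0.968 0.796 0.044] cmd-meas tool [ 0.02  0.67 -0.41] w 17.8
phi meas deg -1.81 r 192.1 z 183.6
[[ 3.43 -6.86  1.18]
 [ 2.84 -7.32  1.03]
 [ 4.29 -6.71  1.47]
 [ 3.06 -5.28  2.45]
 [ 3.53 -7.01  2.58]
 [ 2.99 -5.82  1.19]] [0.998 0.764 0.076]
```

```bash
cat >> h.py <<'E'
PHIM=-1.81
def lower(T,dth,dx=0):
    Rz=about(H,[0,0,np.radians(PHI0-PHIM)]); P=(Rz@np.r_[P0,1])[:3]; d=Rz[:3,:3]@d0
    return about(P,np.cross(d,[0,0,1])*dth)@T@mk([dx,0,0],np.eye(3))
E
python3 - <<'E'
from h import *
T=load()
rows([lower(T,-x,.5) for x in (.01,.02,.03,.04,.045,.045,.045)],commit=True)
T=load()
rows([lower(T,-x) for x in (.005,.01,.015,.02,.025,.025,.025)],commit=False)
E
```

```text
[[-1.8,0,1.5,0,0.57,0],[-4,0,3,-0.01,1.15,0],[-6.2,0,4.6,-0.01,1.72,0],[-8.5,-0.1,6.2,-0.02,2.29,0],[-9.6,-0.1,7,-0.02,2.58,0],[-9.6,-0.1,7,-0.02,2.58,0],[-9.6,-0.1,7,-0.02,2.58,0]]
[[-1.1,0,0.8,0,0.29,0],[-2.3,0,1.5,0,0.57,0],[-3.4,0,2.3,-0.01,0.86,0],[-4.5,0,3,-0.01,1.15,0],[-5.6,0,3.8,-0.01,1.43,0],[-5.6,0,3.8,-0.01,1.43,0],[-5.6,0,3.8,-0.01,1.43,0]]
```

play_rows([
  [-1.8,0,1.5,0,0.57,0],
  [-4,0,3,-0.01,1.15,0],
  [-6.2,0,4.6,-0.01,1.72,0],
  [-8.5,-0.1,6.2,-0.02,2.29,0],
  [-9.6,-0.1,7,-0.02,2.58,0],
  [-9.6,-0.1,7,-0.02,2.58,0],
  [-9.6,-0.1,7,-0.02,2.58,0],
])

```text
time: 16.15
eef_pos: [552.9, 35.7, 356.2]
orientation: [-179.8, 6.1, 98.3]
ft_force: [-5.9, 1.0, -1.1]
width: 17.9
gripper_force: 20.0
```

```bash
cat > f.py <<'E'
from h import *
from workcell import robot,camera
feel()
F=[]
for i in range(5):
    s=robot.observe();F.append(np.r_[s['ft_force'],s['torque']]); camera('wrist')
F=np.array(F).mean(0); R=load()[:3,:3]
print('mean F world',F[:3].round(2),'tool',(F[:3]@R).round(2),'M',(F[3:]@R).round(3))
E
python3 f.py
```

```text
t 16.15 F world [-5.92  1.   -1.13] F tool [ 1.95 -5.71  0.95] M tool [1.006 0.591 0.037] cmd-meas tool [ 0.31  0.69 -0.29] w 17.9
phi meas deg -1.8 r 195.0 z 177.2
mean F world [-6.48  1.46 -1.48] tool [ 2.53 -6.2   1.22] M [0.963 0.584 0.096]
```

play_rows([
  [-1.1,0,0.8,0,0.29,0],
  [-2.3,0,1.5,0,0.57,0],
  [-3.4,0,2.3,-0.01,0.86,0],
  [-4.5,0,3,-0.01,1.15,0],
  [-5.6,0,3.8,-0.01,1.43,0],
  [-5.6,0,3.8,-0.01,1.43,0],
  [-5.6,0,3.8,-0.01,1.43,0],
])

```text
time: 17.27
eef_pos: [553.7, 29.8, 353.0]
orientation: [-179.8, 4.6, 98.3]
ft_force: [-6.7, 1.3, -2.8]
width: 17.5
gripper_force: 20.0
```

```bash
python3 - <<'E'
from h import *
save(app(load(),np.array([-5.6,0,3.8,-.01,1.43,0])))
E
python3 f.py; python3 - <<'E'
from h import *
T=load()
rows([lower(T,-x) for x in (.005,.01,.015,.02,.025,.03,.03,.03)],commit=False)
E
```

```text
t 17.27 F world [-6.7   1.27 -2.82] F tool [ 2.44 -6.44  2.66] M tool [0.98  0.582 0.133] cmd-meas tool [ 0.31  0.72 -0.32] w 17.5
phi meas deg -1.8 r 196.5 z 173.6
mean F world [-6.32  1.6  -1.89] tool [ 2.64 -6.03  1.68] M [0.993 0.595 0.084]
[[-1.1,0,0.8,0,0.29,0],[-2.3,0,1.5,0,0.57,0],[-3.4,0,2.3,-0.01,0.86,0],[-4.5,0,3,-0.01,1.15,0],[-5.6,0,3.8,-0.01,1.43,0],[-6.7,-0.1,4.6,-0.01,1.72,0],[-6.7,-0.1,4.6,-0.01,1.72,0],[-6.7,-0.1,4.6,-0.01,1.72,0]]
```

play_rows([
  [-1.1,0,0.8,0,0.29,0],
  [-2.3,0,1.5,0,0.57,0],
  [-3.4,0,2.3,-0.01,0.86,0],
  [-4.5,0,3,-0.01,1.15,0],
  [-5.6,0,3.8,-0.01,1.43,0],
  [-6.7,-0.1,4.6,-0.01,1.72,0],
  [-6.7,-0.1,4.6,-0.01,1.72,0],
  [-6.7,-0.1,4.6,-0.01,1.72,0],
])

```text
time: 18.52
eef_pos: [554.7, 22.8, 349.0]
orientation: [-179.8, 2.9, 98.3]
ft_force: [-6.4, 1.0, -1.4]
width: 17.5
gripper_force: 20.0
```

```bash
python3 - <<'E'
from h import *
save(app(load(),np.array([-6.7,-.1,4.6,-.01,1.72,0])))
E
python3 f.py; python3 - <<'E'
from h import *
T=load()
rows([lower(T,-x) for x in (.005,.01,.015,.02,.025,.03,.035,.04,.042,.042,.042)],commit=False)
E
```

```text
t 18.52 F world [-6.42  0.99 -1.43] F tool [ 1.97 -6.21  1.35] M tool [1.004 0.562 0.012] cmd-meas tool [ 0.33  0.7  -0.26] w 17.5
phi meas deg -1.8 r 198.1 z 169.2
mean F world [-6.55  1.45 -1.46] tool [ 2.45 -6.27  1.34] M [0.977 0.55  0.083]
[[-1.1,0,0.8,0,0.29,0],[-2.3,0,1.5,0,0.57,0],[-3.4,0,2.3,-0.01,0.86,0],[-4.5,0,3,-0.01,1.15,0],[-5.6,0,3.8,-0.01,1.43,0],[-6.7,-0.1,4.6,-0.01,1.72,0],[-7.9,-0.1,5.4,-0.01,2.01,0],[-9,-0.1,6.2,-0.02,2.29,0],[-9.4,-0.1,6.5,-0.02,2.41,0],[-9.4,-0.1,6.5,-0.02,2.41,0],[-9.4,-0.1,6.5,-0.02,2.41,0]]
```

Well below tooth height with no upward force: the bar is in the notch. Lower on almost to level.

play_rows([
  [-1.1,0,0.8,0,0.29,0],
  [-2.3,0,1.5,0,0.57,0],
  [-3.4,0,2.3,-0.01,0.86,0],
  [-4.5,0,3,-0.01,1.15,0],
  [-5.6,0,3.8,-0.01,1.43,0],
  [-6.7,-0.1,4.6,-0.01,1.72,0],
  [-7.9,-0.1,5.4,-0.01,2.01,0],
  [-9,-0.1,6.2,-0.02,2.29,0],
  [-9.4,-0.1,6.5,-0.02,2.41,0],
  [-9.4,-0.1,6.5,-0.02,2.41,0],
])

```text
time: 20.02
eef_pos: [556.0, 13.2, 343.0]
orientation: [-179.9, 0.5, 98.3]
ft_force: [-6.2, 2.0, -1.4]
width: 17.7
gripper_force: 20.0
```

```bash
python3 - <<'E'
from h import *
save(app(load(),np.array([-9.4,-.1,6.5,-.02,2.41,0])))
E
python3 f.py; python3 - <<'E'
from h import *
T=load()
rows([lower(T,-x) for x in (.004,.008,.008,.008)],commit=False)
E
```

```text
t 20.02 F world [-6.21  2.02 -1.43] F tool [ 2.91 -5.85  1.42] M tool [0.948 0.576 0.063] cmd-meas tool [ 0.32  0.69 -0.19] w 17.7
phi meas deg -1.8 r 200.3 z 163.0
mean F world [-6.29  1.84 -1.54] tool [ 2.75 -5.96  1.51] M [0.946 0.549 0.104]
[[-0.9,0,0.6,0,0.23,0],[-1.8,0,1.2,0,0.46,0],[-1.8,0,1.2,0,0.46,0],[-1.8,0,1.2,0,0.46,0]]
```

play_rows([
  [-0.9,0,0.6,0,0.23,0],
  [-1.8,0,1.2,0,0.46,0],
  [-1.8,0,1.2,0,0.46,0],
  [-1.8,0,1.2,0,0.46,0],
])

```text
time: 20.78
eef_pos: [556.2, 11.5, 342.1]
orientation: [-179.9, 0.0, 98.3]
ft_force: [-6.2, 2.5, -1.3]
width: 17.7
gripper_force: 20.0
```

```bash
python3 - <<'E'
from h import *
save(app(load(),np.array([-1.8,0,1.2,0,.46,0])))
E
python3 f.py
```

```text
t 20.77 F world [-6.16  2.54 -1.32] F tool [ 3.4  -5.73  1.33] M tool [1.028 0.522 0.091] cmd-meas tool [0.23 0.68 0.08] w 17.7
phi meas deg -1.82 r 200.5 z 162.1
mean F world [-6.47  2.44 -1.03] tool [ 3.35 -6.05  1.03] M [1.007 0.514 0.074]
```

Now ease off the pad sideways (feeling for the tooth's inner face), which also confirms the bar is captive.

play_rows([
  [0.3,-0.7,0,0,0,0],
  [0.5,-1.4,0,0,0,0],
  [0.5,-2,0,0,0,0],
  [0.5,-2,0,0,0,0],
  [0.5,-2,0,0,0,0],
])

```text
time: 21.65
eef_pos: [554.7, 11.5, 342.1]
orientation: [180.0, 0.1, 98.3]
ft_force: [-5.3, 0.1, -0.1]
width: 17.5
gripper_force: 20.0
```

```bash
python3 - <<'E'
from h import *
save(app(load(),np.array([.5,-2,0,0,0,0])))
E
python3 f.py
```

```text
t 21.65 F world [-5.26  0.12 -0.07] F tool [ 0.88 -5.19  0.06] M tool [1.029 0.002 0.13 ] cmd-meas tool [0.49 0.17 0.1 ] w 17.5
phi meas deg -1.51 r 200.5 z 162.1
mean F world [-5.26 -0.58 -0.91] tool [ 0.18 -5.29  0.9 ] M [1.    0.01  0.123]
```

play_rows([
  [0,0,0,0,0,0],
  [0,0,0,0,0,0],
  [0,0,0,0,0,0],
  [0,0,0,0,0,0],
  [0,0,0,0,0,0],
], hand=0.5)

```text
time: 22.52
eef_pos: [554.9, 12.0, 342.1]
orientation: [179.9, -0.0, 98.3]
ft_force: [0.1, 0.3, -0.1]
width: 47.0
gripper_force: 0.0
```

play_rows([
  [0,0,-6,0,0,0],
  [0,0,-20,0,0,0],
  [0,0,-45,0,0,0],
  [0,0,-80,0,0,0],
  [0,0,-110,0,0,0],
  [0,0,-120,0,0,0],
  [0,0,-120,0,0,0],
  [0,0,-120,0,0,0],
])

```text
time: 23.52
eef_pos: [554.7, 12.0, 460.3]
orientation: [-179.9, -0.0, 98.3]
ft_force: [0.0, 0.8, -0.4]
width: 46.8
gripper_force: 0.0
```

```bash
python3 - <<'E'
from h import *
save(app(load(),np.array([0,0,-120,0,0,0])))
feel()
from workcell import camera,models
import cv2
for c in('scene','side','wrist'):
    im=camera(c); cv2.imwrite(f'pics/{c}9.png',im)
    for t in('latch_pivot','latch_knob','latch_tip'):
        r=models.pinpoint(t,c); print(c,t,[(np.round(q['point'],1),round(q['confidence'],2)) for q in r[:1]])
E
```

```text
t 23.52 F world [ 0.01  0.78 -0.45] F tool [0.77 0.13 0.45] M tool [ 0.054 -0.051 -0.029] cmd-meas tool [ 0.01  0.05 -1.67] w 46.8
phi meas deg -1.4 r 199.7 z 280.3
scene latch_pivot [(array([533.9, 160.9, 116.1]), 0.89)]
scene latch_knob [(array([555.6,   9.2, 164.6]), 0.65)]
scene latch_tip [(array([535.7, 161.5, 116.6]), 0.37)]
side latch_pivot [(array([536.1, 159.2, 114.7]), 0.82)]
side latch_knob [(array([553.2,  13.7, 161.8]), 0.8)]
side latch_tip [(array([568.3, -91.8, 115.3]), 0.64)]
wrist latch_pivot [(array([536.5, 162.8, 113.9]), 0.74)]
wrist latch_knob [(array([556.4,  13.3, 158.9]), 0.81)]
wrist latch_tip [(array([566.6, -93.2, 117.2]), 0.66)]
```

View pics/wrist9.png

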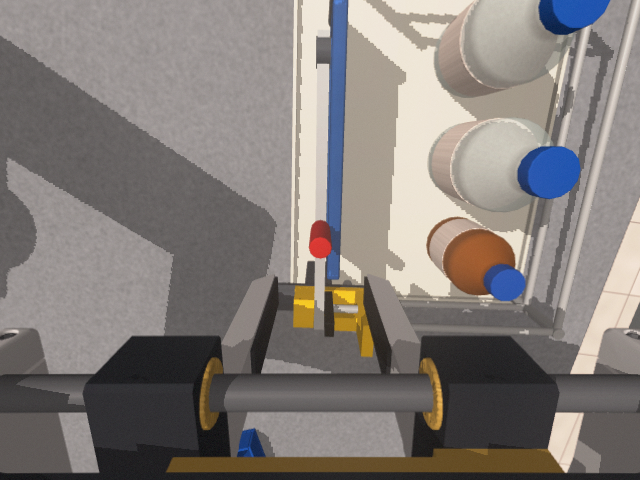

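View pics/side9.png

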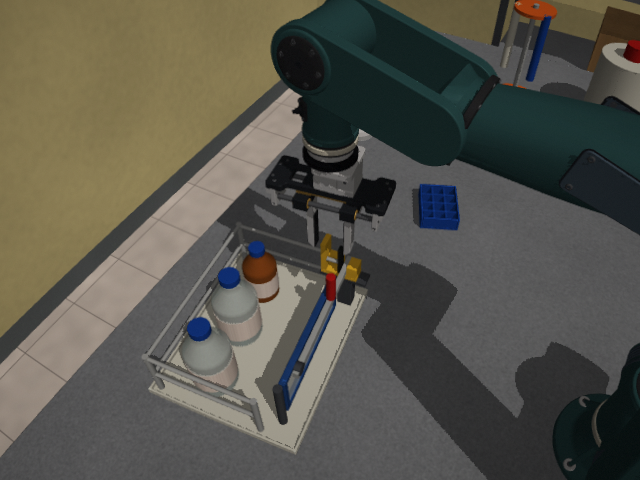

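The bar lies level in the strike between the tooth (col ~305) and the pad (col ~330), the gate is shut, and the gripper is well clear above it.

```bash
python3 -c "
from workcell import order
print(order.hand_in())"
```

```text
the job is handed in; nothing more can be done
None
```

I swung the gate shut, lowered the bar fully into the notch behind the tooth, released it with the arm clear and handed the job in at about 24 s; no verdict was returned.

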